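# Hold the archive label press at its gauge mark

### The arm

A 6-joint arm with a two-finger parallel gripper is mounted at the origin on the work surface. World frame = base frame: x ahead of the robot, y to its left, z up, the work surface at z = 0. Lengths are in m, angles in degrees, forces in N, time in s.
With the tool pointing down it reaches from about 0.375 to 0.9 m from the base axis. Payload 3.1 kg.
Tool frame: the origin (TCP) lies between the finger pads; the fingertips stand 11 mm ahead of it and the grasp point (between the pads) lies 8 mm behind it; z points along the fingers, y is the line along which they close (so a half turn about z gives the same grasp; the last joint's range is limited). The gripper opens to 87 mm and grips with 3 to 60 N. Pads are 19 mm wide; open, the fingers measure 117 mm over their backs; the gripper's body (75 mm by 190 mm) begins 51 mm behind the grasp point.
Start: joints at [-80.529, 30.224, 82.088, -0, 67.689, -10.227], TCP at [0.211, -0.588, 0.2] pointing down, gripper open.
Joint ranges: [-176.69, 176.69], [-43.24, 126.21], [12.49, 139.97], [-82, 262], [0, 151.66], [-163.58, 163.58]. Speed limits (degrees/s): [159.86, 159.86, 180, 180, 180, 180].

### API

Orientations are given as a 3x3 rotation matrix whose columns are the frame's x, y, z axes.
In Python, from rig import bot, viewer, workorder, models gives the robot as it stands.
- The arm moves only by the shell command python3 -m jog 'ROWS'. ROWS is JSON, a list of rows, each a list of 7 numbers: the opening, from 0 (shut) to 1 (fully open), then the shift along the tool's x, y, z in m, then the turn, a rotation vector about the tool's x, y, z in degrees. In form: [[claw, x, y, z, ax, ay, az], ...]. A call has 1 to 20 rows; each row is the pose to reach, as a shift and turn from the pose commanded when the call began, along the tool's axes at that moment; what a row does not reach only later rows make up. A row lasts 1/8 s, in which the tool goes at most 62.5 mm and 10.7 degrees, less where a joint would pass 70% of its speed; a pose out of reach is approached as far as the arm can. A call with a gripper value outside its range is refused whole. The fingers move at their own pace and stop on an object; the grip force is fixed at half the most. Time passes only in rows, so rows that repeat a pose let the fingers close. It gives the time, the measured TCP pose, the force, the opening and the grip force at its end, in the units of the state.
- bot.read_state(): the state, without advancing time (a new reading comes with each control period).
- viewer.capture(name): name is "scene" or "top" or "wrist"; returns (picture, depth): 384x512x3 uint8, blue, green, red; 384x512 float32, m along the optical axis (not along the pixel's ray), 0 where there is no reading.
- viewer.camera_info(name): a dict with "fx", "fy", "cx", "cy" (pixels), "world_to_cam" (4x4, takes a point from world to camera coordinates). Camera axes: x right, y down, z forward; pixel columns grow to the right and rows downward; lengths in m; the calibration is good to about 2 mm. The wrist camera is an equidistant fisheye: a pixel r from the principal point sees the ray r / f radians off the axis. A picture is of the moment at which its call begins: read the wrist's pose just before it. camera_info takes no time and is no camera call; for the wrist camera it gives the pose at the moment of the call.
- workorder.hand_in(): hands the job in; it is judged then, once.
Trained networks look in the newest picture that a camera, given by its name, has taken for a name from the list of things; names that differ only in an ending like _2 or _b are one class to them, and where a whole thing is asked for, a point or a joint stands for the part that bears it (a point fixed in the world has none). Each returns a list of dicts, best first, with "p" (0 to 1); they miss things now and then, are a little off and sometimes report something else, mostly with a low value. They report only what shows in the picture. A call takes as long as a camera call. They do not tell look-alikes from the thing itself.
- models.outline_of(camera, thing): "mask" (384x512 bool, what is visible of it).
- models.tip_of(camera, thing): "xyz" ([x, y, z] in m, in world coordinates, good to about 4 mm: a listed point, or the origin of a listed thing).
The state is a dict: "time_s": time; "joint_positions": joint angles; "qvel": joint speeds; "tau": joint torques, N m; "position": TCP position; "tcp_rot": TCP orientation; "force": force on the tool from outside, world axes, zero at the start; "moment": the same for the moment, N m; "opening": opening from 0.0 (shut) to 1.0 (fully open); "grasp_force": force on a finger pad.
Only numpy, scipy, OpenCV 4.12 (cv2) and the standard library are available. Lean on these libraries where they do the work, as an engineer would, in place of code of your own. Each camera call takes 0.05 s, during which the arm holds its last target. There are 200 camera calls.

### The job

The label on the long, low card-index box has just been pasted and must be pressed until it sticks. Slide the box, label up, between the guide rails and under the bridge of the grey label press until it is right up against the stop, then draw the press's spring-return handle out until its pointer is level with the gauge clip, and keep it there: finish while still holding the handle at the mark, since it springs back if let go. Do not shift the gauge clip, and leave the other things on the desk where they are.

Things in the scene. Friction and masses are not known exactly. Their poses are not given: they have to be found in the camera images.
- index_box: The card-index box to press: closed cardboard box 60 (x) x 100 (y) x 40 (z) mm with a white label on its lid, 0.15 to 0.31 kg; loose on the desk. Origin at the centre of its underside, z up, y along its length. Either end may go in first.
- press: The grey label press, fixed to the desk. Origin on the desk under the middle of its bridge; z up. The box goes in along the press's +y; the handle is drawn out along its -x. The bridge spans x = -47 to 47 and y = -40 to 40 mm, top 88 mm above the desk, opening 64 mm wide. A stop wall inside, its face at y = 30 mm, halts the box.
- mouth (a point): Middle of the start of the guide rails, on the desk at y = -190 mm in the press's frame (axes the same). Two rails, 10 mm high, 12 mm wide, 64 mm apart inside, run from here straight to the bridge at y = -40 mm; their ends flare outward as far as y = -221 mm. No floor between them: the box slides on the desk.
- home (a point): Where the box's origin is when the box is home against the stop: on the desk at y = -20 mm in the press's frame; axes as the press's, the box's length along y. The box's last 30 mm then stick out of the bridge towards -y.
- draw_handle: Upright black bar 14 (x) x 84 (y) x 34 (z) mm on two 9 mm rods (y = +/-34 mm) that run back into the bridge. Origin at its centre, 67 mm up (bar 50 to 84 mm). At rest it is 112 mm to -x of the press's origin, with 58 mm free between bar and bridge; slides 70 mm along the press's -x against a spring (4 N at rest, 130 N/m: 9 to 14 N at the mark). Axes as the press's.
- pointer (a point): Tip of the small steel pointer at the +y end of the handle bar, 79 mm above the desk; same x in the press's frame as the bar's centre; moves with the handle.
- mark (a point): The mark: top of the steel tab of the black gauge clip, 79 mm above the desk, at y = 60 mm in the press's frame. The clip, 10 (x) x 14 (y) mm, sits on a gauge arm (top 60 mm up, y = 56 to 64 mm, from the bridge to x = -213 mm), 36 to 56 mm further out (-x) than the pointer at rest. Axes as the press's: pointer and mark are level when their x in this frame agree.
- pad: Sprung rubber pressing pad 44 x 50 x 6 mm under the bridge; origin at the centre of its underside, 48 mm above the desk at rest. The handle lowers it 0.3 mm for each mm of pull until it bears on the lid of a box that is home (after about 27 mm of pull); further pull only presses harder, up to about 8 N.
- stamp: Bystander: rubber stamp with a turned wooden grip, 32 mm across, 57 mm tall, beside the guide rails. Origin at the centre of its underside.
- tape_roll: Bystander: roll of clear tape lying flat, 60 mm across, 20 mm tall, on the handle's left. Origin at the centre of its underside.
- stapler: Bystander: black stapler, 130 x 34 x 39 mm, long axis x. Origin at the centre of its underside.
- pen_pot: Bystander: dark steel pot, 76 mm across, 95 mm tall. Origin at the centre of its underside.
- paste_jar: Bystander: white lidded jar, 56 mm across, 65 mm tall. Origin at the centre of its underside.
- spare_box: Bystander: plain cardboard box, square, 60 x 60 x 75 mm tall, no label: not the one to press. Origin at the centre of its underside.
Mind the look-alikes: they are no part of the job. Leave any pink or turquoise look-alike of the index_box alone.

How it is judged (in metres and radians):
On the way, in this order (a step that is already met when the one before it is completed fails the run):
1. the box is home under the bridge, against the stop, with the handle still in at rest (y of index_box in the frame of home between -0.005 and 0.005 m and x of index_box in the frame of home between -0.006 and 0.006 m and height (world z) of index_box below 0.006 m and angle between index_box's own z axis and vertical below 0.08 rad and x of draw_handle in the frame of press above -0.122 m), for 0.2 s.
2. the fingers hold the handle with its pointer level with the gauge clip (y of index_box in the frame of home between -0.005 and 0.005 m and x of index_box in the frame of home between -0.006 and 0.006 m and height (world z) of index_box below 0.006 m and angle between index_box's own z axis and vertical below 0.08 rad and x of pointer in the frame of mark between -0.005 and 0.005 m and contact force between the fingers and draw_handle above 2 N), for 0.2 s.
At the end, for the whole second after the job is handed in: The box lies flat between the rails within 5 mm of home; the fingers hold the draw handle (at least 2 N) with its pointer within 5 mm of the gauge clip, at rest, and the pad bears on the lid; all this through the last second (all of step 2 and contact force between pad and index_box above 0.3 N and linear speed of each of draw_handle, index_box below 0.01 m/s); the arm keeps its last pose, push and grip.
It fails at once if the gauge clip is shifted by more than 4 mm (distance of mark from where it was at the start of the episode above 0.004 m).
It fails at once if a bystander is moved by more than 30 mm (distance of any of stamp, tape_roll, stapler, pen_pot, paste_jar, spare_box from where it was at the start of the episode above 0.03 m).
It also fails if it takes over 58 s, if anything falls off the work surface, if the arm or the gripper's body presses on something with over 40 N, if the wrist force passes 120 N, or if a joint passes its speed limit or range.

## Working session

There is one attempt and no reset: what is moved stays moved. The work goes in short steps, Python scripts to look and compute and a shell command to move; the robot and the scene stay as the last step left them, time stands still between calls to the robot, and variables do not carry over. Pictures are saved under pics/ and viewed, at most 10 in all, crops included, and the job is handed in when it is done.

```bash
ls; mkdir -p pics
cat > h.py <<'E'
import numpy as np, cv2
from rig import bot, viewer, workorder, models
def cap(n,f=None):
    p,d=viewer.capture(n)
    if f: cv2.imwrite('pics/'+f,p)
    return p,d
def pts(cam,depth,mask):
    i=viewer.camera_info(cam); v,u=np.nonzero(mask&(depth>0)); z=depth[v,u]
    c=np.stack([(u-i['cx'])/i['fx']*z,(v-i['cy'])/i['fy']*z,z,np.ones_like(z)])
    return (np.linalg.inv(i['world_to_cam'])@c)[:3].T
E
python3 - <<'E'
from h import *
np.set_printoptions(precision=4,suppress=True)
D={}
for c in ['scene','top']:
    p,D[c]=cap(c,c+'0.png')
for n in ['index_box','press','mouth','home','draw_handle','pointer','mark','pad','stamp','tape_roll','stapler','pen_pot','paste_jar','spare_box']:
    for c in ['scene','top']:
        r=models.tip_of(c,n)
        print(n,c,[(round(a['p'],2),np.round(a['xyz'],4).tolist()) for a in r[:3]])
a=cv2.imread('pics/scene0.png');b=cv2.imread('pics/top0.png')
cv2.imwrite('pics/both.png',cv2.resize(np.vstack([a,b]),(512*600//600,768))[:,:] if 0 else np.hstack([cv2.resize(a,(400,300)),cv2.resize(b,(400,300))]))
s=bot.read_state();print(s['time_s'],s['position'],s['opening'])
E
```

```text
pics
index_box scene [(0.97, [0.553, -0.294, -0.0021]), (0.93, [0.544, -0.4476, -0.0004]), (0.9, [0.4157, -0.3542, -0.0046])]
index_box top [(0.84, [0.4119, -0.36, 0.002]), (0.58, [0.5519, -0.2928, 0.0025]), (0.55, [0.5459, -0.4406, 0.0032])]
press scene [(0.69, [0.6551, 0.1246, 0.0076]), (0.32, [0.6724, -0.0652, 0.0062])]
press top [(0.67, [0.6521, 0.1198, 0.0023])]
mouth scene [(0.6, [0.6744, -0.0667, 0.0007])]
mouth top [(0.84, [0.6731, -0.069, -0.0005])]
home scene [(0.76, [0.6581, 0.1045, 0.0007]), (0.25, [0.4896, 0.1628, 0.0814])]
home top [(0.89, [0.6577, 0.1036, 0.0022])]
draw_handle scene [(0.75, [0.5437, 0.1086, 0.0695]), (0.34, [0.676, -0.0673, -0.0009])]
draw_handle top [(0.91, [0.5456, 0.113, 0.063])]
pointer scene [(0.82, [0.5334, 0.1648, 0.077]), (0.34, [0.5426, 0.111, 0.0686])]
pointer top [(0.66, [0.538, 0.1688, 0.0836])]
mark scene [(0.52, [0.4888, 0.1647, 0.0813])]
mark top [(0.52, [0.4838, 0.1646, 0.0775]), (0.34, [0.5515, -0.2941, -0.0003])]
pad scene []
pad top []
stamp scene [(0.55, [0.54, -0.009, -0.0004]), (0.39, [0.3669, -0.1307, 0.0006])]
stamp top [(0.49, [0.5445, -0.0047, 0.0018])]
tape_roll scene [(0.84, [0.5225, 0.2388, -0.0031]), (0.68, [0.6529, 0.1259, 0.0058])]
tape_roll top [(0.71, [0.5206, 0.2423, -0.0057])]
stapler scene [(0.95, [0.3655, -0.1324, 0.0001])]
stapler top [(0.7, [0.3675, -0.1334, 0.0032])]
pen_pot scene [(0.84, [0.719, -0.2945, -0.0045])]
pen_pot top [(0.91, [0.7144, -0.2992, -0.0013]), (0.31, [0.6537, 0.1189, 0.0034])]
paste_jar scene []
paste_jar top [(0.71, [0.6091, 0.4587, -0.0019])]
spare_box scene [(0.71, [0.39, 0.42, -0.0024])]
spare_box top [(0.63, [0.3887, 0.4193, -0.0029])]
1.5 [ 0.2107 -0.5884  0.1995] 0.999956968511952
```

View pics/top0.png

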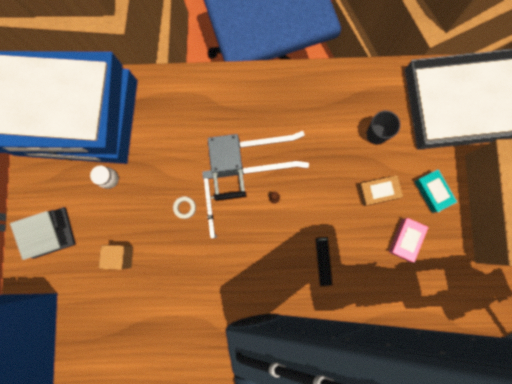

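View pics/scene0.png

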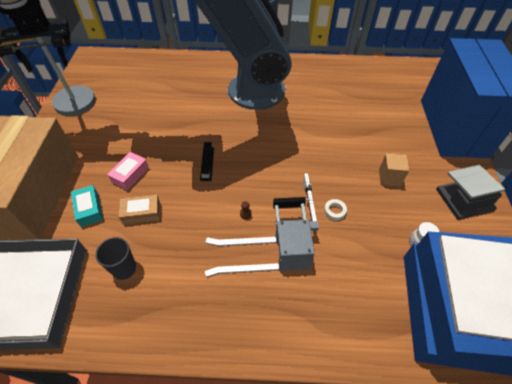

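The brown box with the white label (top picture at 381,190; scene at 139,209) is the index box. The pink and turquoise ones are decoys. The press is at (225,155) in the top picture, with its rails running to the right and the handle bar at (230,195). Next I'll measure the poses more precisely from masks and depth.

```bash
cat >> h.py <<'E'
def rect(P):
    (c,(w,h),a)=cv2.minAreaRect((P[:,:2]*1000).astype(np.float32))
    return np.round(c,1),round(w,1),round(h,1),round(a,2)
def boxyaw(P):   # centre, long-axis angle
    b=cv2.boxPoints(cv2.minAreaRect((P[:,:2]*1000).astype(np.float32)))
    e1,e2=b[1]-b[0],b[2]-b[1]; e=e1 if np.linalg.norm(e1)>np.linalg.norm(e2) else e2
    return b.mean(0).round(1),np.degrees(np.arctan2(e[1],e[0])).round(2)%180,np.linalg.norm(e1).round(1),np.linalg.norm(e2).round(1)
E
python3 - <<'E'
from h import *
np.set_printoptions(precision=4,suppress=True)
for c in ['scene','top']:
    p,d=cap(c)
    for n,xy in [('index_box',(0.552,-0.293)),('draw_handle',(0.545,0.112)),('press',(0.653,0.12))]:
        for r in models.outline_of(c,n):
            P=pts(c,d,r['mask'])
            if len(P)<10: continue
            if np.linalg.norm(np.median(P,0)[:2]-xy)>0.05: continue
            z=P[:,2]; zt=np.percentile(z,90)
            T=P[np.abs(z-zt)<0.006]
            print(c,n,round(r['p'],2),len(P),'ztop',round(zt,4),len(T),boxyaw(T))
    # rails: white things between
    P=pts(c,d,(p.min(2)>150)); 
    k=(P[:,0]>.6)&(P[:,0]<.75)&(P[:,1]>-.11)&(P[:,1]<.08); R=P[k]
    if len(R)>20:
        m=R[:,0]>.672+(-.07-R[:,1])*.09-0 
        for q in (R[m],R[~m]):
            q=q[q[:,1]>-0.06]
            print('rail',len(q),np.polyfit(q[:,1],q[:,0],1),q[:,2].mean(), q[:,1].min(),q[:,1].max())
s=bot.read_state();print(s['time_s'],s['tcp_rot'])
E
```

```text
scene index_box 0.73 986 ztop 0.0408 696 (array([ 553.4, -292.2], dtype=float32), np.float32(99.01), np.float32(101.2), np.float32(62.4))
scene draw_handle 0.9 432 ztop 0.0833 163 (array([543.4, 114.8], dtype=float32), np.float32(96.46), np.float32(88.5), np.float32(14.7))
scene press 0.78 3645 ztop 0.0876 1299 (array([597.4, 118.4], dtype=float32), np.float32(0.8), np.float32(93.4), np.float32(213.1))
rail 343 [-0.1054  0.7041] 0.007476487923368552 -0.05997731104830237 0.07925317535062107
rail 297 [-0.1094  0.6276] 0.007528367198608178 -0.0595289753761325 0.07816936411203014
top index_box 0.59 900 ztop 0.0427 778 (array([ 549.7, -295.6], dtype=float32), np.float32(101.0), np.float32(99.6), np.float32(59.1))
top draw_handle 0.74 251 ztop 0.0855 154 (array([541.3, 107.2], dtype=float32), np.float32(95.47), np.float32(78.9), np.float32(13.9))
top press 0.74 2654 ztop 0.0888 1185 (array([593.9, 115.7], dtype=float32), np.float32(179.53), np.float32(217.3), np.float32(95.9))
rail 270 [-0.1051  0.7045] 0.008217556687491395 -0.05973859713362721 0.07910299504275528
rail 270 [-0.1183  0.6279] 0.009522517112520005 -0.059934019060570526 0.0787546692758755
1.9 [[ 0.9415  0.3371  0.    ]
 [ 0.3371 -0.9415  0.    ]
 [ 0.     -0.     -1.    ]]
```

Run:
```python
from h import *
np.set_printoptions(precision=3,suppress=True)
p,d=cap('scene')
for u,v in [(73,98),(50,50),(60,70),(30,25),(65,35)]:
    m=np.zeros(d.shape,bool);m[v,u]=1;print(u,v,pts('scene',d,m))
p,d=cap('wrist','w0.png')
```

```text
73 98 [[ 0.105 -0.634  0.022]]
50 50 [[-0.745 -1.222 -0.348]]
60 70 [[-0.697 -1.19  -0.447]]
30 25 [[ 0.228 -0.563  0.356]]
65 35 [[ 0.215 -0.492  0.323]]
```

View pics/w0.png

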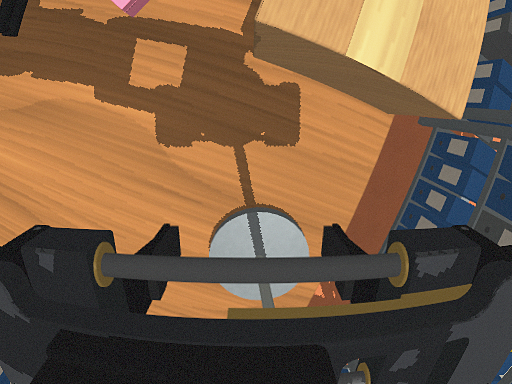

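The wrist view shows only the gripper, a grey disc on the desk behind it and a carton to the side. The way to the box is clear at 0.2 m, so I'm moving over its rear end.

```bash
python3 -m jog '[[1,0.04,-0.012,0,0,0,-8],[1,0.08,-0.024,0,0,0,-17],[1,0.125,-0.037,0,0,0,-26],[1,0.17,-0.05,0,0,0,-35],[1,0.215,-0.064,0,0,0,-44],[1,0.26,-0.077,0,0,0,-53],[1,0.305,-0.09,0,0,0,-62],[1,0.35,-0.104,0,0,0,-71],[1,0.39,-0.116,0,0,0,-80.3],[1,0.413,-0.123,0,0,0,-80.3],[1,0.413,-0.123,0,0,0,-80.3]]'
cat >> h.py <<'E'
def wpts(depth,mask,info):
    v,u=np.nonzero(mask&(depth>0)); z=depth[v,u]
    x=(u-info['cx'])/info['fx'];y=(v-info['cy'])/info['fy'];r=np.hypot(x,y)+1e-9
    k=np.tan(r)/r*z
    return (np.linalg.inv(info['world_to_cam'])@np.stack([x*k,y*k,z,np.ones_like(z)]))[:3].T
E
python3 - <<'E'
from h import *
np.set_printoptions(precision=4,suppress=True)
i=viewer.camera_info('wrist'); p,d=cap('wrist','w1.png')
for r in models.outline_of('wrist','index_box'):
    P=wpts(d,r['mask'],i); zt=np.percentile(P[:,2],90);T=P[abs(P[:,2]-zt)<.006]
    print(r['p'],len(P),zt,boxyaw(T),p[r['mask']].mean(0))
print([(a['p'],a['xyz']) for a in models.tip_of('wrist','index_box')])
s=bot.read_state();print(s['time_s'],s['position'],s['tcp_rot'],s['joint_positions'],s['force'])
E
```

```text
time_s: 3.38
position: [0.5588, -0.3325, 0.1994]
tcp_rot: [[-0.174, 0.985, -0.0], [0.985, 0.174, -0.0], [-0.0, -0.0, -1.0]]
force: [-0.1, 0.1, -0.4]
opening: 0.998
grasp_force: 0.0
0.86 2457 0.04079598500848405 (array([ 542.2, -434.1], dtype=float32), np.float32(25.19), np.float32(44.6), np.float32(100.0)) [168.6157 177.0162  86.5168]
0.82 4087 0.04088030308597886 (array([ 417.2, -359.4], dtype=float32), np.float32(154.36), np.float32(100.5), np.float32(61.3)) [194.3953 181.6603 223.4058]
0.6 4268 0.041104965158567194 (array([ 550.3, -293.3], dtype=float32), np.float32(100.86), np.float32(99.8), np.float32(60.1)) [ 96.0103 126.3736 152.6432]
[(0.98, [0.5539, -0.2927, 0.0026]), (0.85, [0.4191, -0.3598, 0.0005]), (0.55, [0.5466, -0.4444, -0.0032])]
3.525 [ 0.557  -0.3344  0.1994] [[-0.1714  0.9852 -0.001 ]
 [ 0.9852  0.1714 -0.0002]
 [-0.0001 -0.001  -1.    ]] [-40.7915  32.1928  78.2834  -0.0484  69.5567 -50.642 ] [ 0.1588 -0.0159  0.6764]
```

View pics/w1.png

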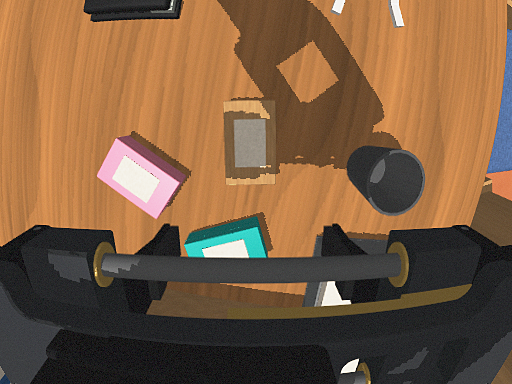

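The wrist view agrees: the brown box is straight ahead at (250,142), and the pink (143,176) and turquoise (228,240) decoys and the pen pot (385,180) are clear of it. I'm descending and gripping its rear end.

```bash
python3 -m jog '[[1,0,0,0.03,0,0,0],[1,0,0,0.065,0,0,0],[1,0,0,0.1,0,0,0],[1,0,0,0.135,0,0,0],[1,0,0,0.155,0,0,0],[1,0,0,0.165,0,0,0],[1,0,0,0.165,0,0,0],[0,0,0,0.165,0,0,0],[0,0,0,0.165,0,0,0],[0,0,0,0.165,0,0,0],[0,0,0,0.165,0,0,0],[0,0,0,0.165,0,0,0]]'
python3 - <<'E'
from h import *
s=bot.read_state();print(s['time_s'],s['position'],s['force'],s['opening']*87,s['grasp_force'])
E
```

```text
time_s: 5.03
position: [0.5581, -0.3334, 0.0346]
tcp_rot: [[-0.174, 0.985, 0.0], [0.985, 0.174, -0.0], [-0.0, 0.0, -1.0]]
force: [-0.0, 0.5, -0.1]
opening: 0.517
grasp_force: 0.0
5.025 [ 0.55809873 -0.3333648   0.03464709] [-0.00870643  0.53290072 -0.10573565] 44.93703673346317 0.0
```

```bash
python3 -m jog '[[0,0,0,0,0,0,0],[0,0,0,0,0,0,0]]'
python3 - <<'E'
from h import *
cap('wrist','w2.png')
E
```

```text
time_s: 5.28
position: [0.558, -0.3334, 0.0344]
tcp_rot: [[-0.174, 0.985, -0.0], [0.985, 0.174, 0.0], [0.0, -0.0, -1.0]]
force: [-0.3, -0.1, -0.2]
opening: 0.289
grasp_force: 0.0
```

View pics/w2.png

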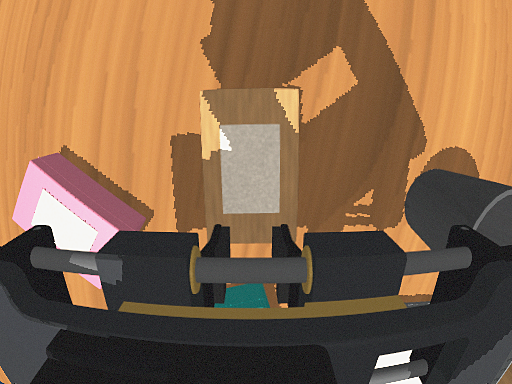

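Run:
```python
from h import *
np.set_printoptions(precision=4,suppress=True)
i=viewer.camera_info('wrist'); p,d=cap('wrist')
for r in models.outline_of('wrist','index_box'):
    P=wpts(d,r['mask'],i); zt=np.percentile(P[:,2],90);T=P[abs(P[:,2]-zt)<.006]
    print(r['p'],len(P),zt,boxyaw(T),p[r['mask']].mean(0))
W=np.linalg.inv(i['world_to_cam']);print('cam',W[:3,3],W[:3,2])
for u,v in [(215,260),(212,235),(285,260),(250,242),(250,236)]:
    m=np.zeros(d.shape,bool);m[v,u]=1;print(u,v,wpts(d,m,i))
for c in ['scene','top']:
    p,d=cap(c,c+'1.png'); print(c,[(a['p'],a['xyz']) for a in models.tip_of(c,'index_box')])
a=cv2.imread('pics/scene1.png')[140:290,60:260];cv2.imwrite('pics/s1c.png',cv2.resize(a,None,fx=4,fy=4))
```

```text
0.82 13853 0.041029425529501125 (array([ 550.6, -293.5], dtype=float32), np.float32(101.39), np.float32(100.2), np.float32(59.8)) [110.1368 141.4423 166.886 ]
0.77 947 0.03295679233873428 (array([ 562.6, -400.5], dtype=float32), np.float32(10.78), np.float32(9.3), np.float32(36.6)) [ 98.8926 103.9558  30.2968]
0.66 7943 0.04073075155291158 (array([ 417. , -359.1], dtype=float32), np.float32(154.36), np.float32(100.2), np.float32(61.7)) [182.3298 167.1598 211.4297]
cam [ 0.5446 -0.2589  0.2197] [ 0.048  -0.2694 -0.9618]
215 260 [[ 0.5416 -0.3031  0.1407]]
212 235 [[ 0.5333 -0.3406  0.0409]]
285 260 [[ 0.5623 -0.2994  0.1407]]
250 242 [[ 0.5589 -0.3417  0.0397]]
250 236 [[ 0.5581 -0.3372  0.0401]]
scene [(0.89, [0.4148, -0.3575, -0.0032]), (0.78, [0.5556, -0.2952, 0.0007]), (0.69, [0.5317, 0.1641, 0.0775])]
top []
```

View pics/s1c.png

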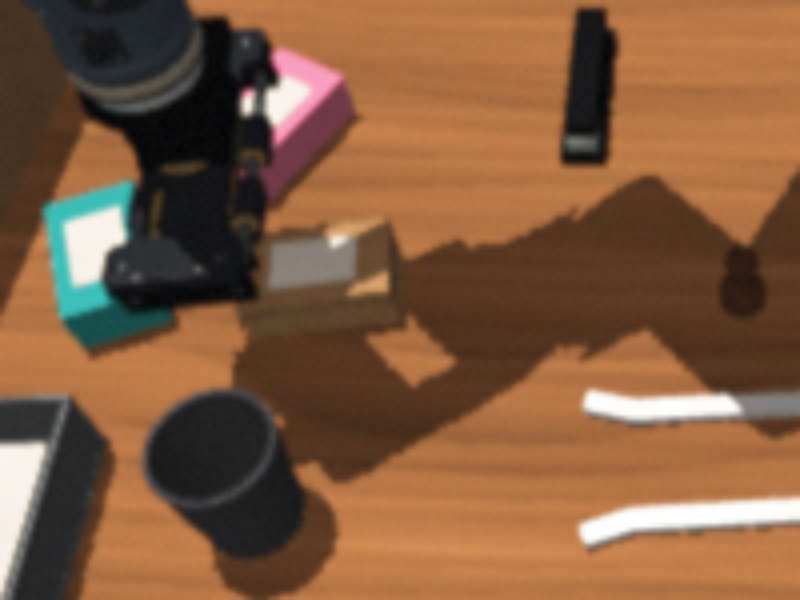

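Run:
```python
from h import *
np.set_printoptions(precision=3,suppress=True)
i=viewer.camera_info('wrist'); p,d=cap('wrist','w3.png')
for u in (213,218,222):
  for v in range(222,300,8):
    m=np.zeros(d.shape,bool);m[v,u]=1;print(u,v,p[v,u],d[v,u],wpts(d,m,i))
s=bot.read_state();print(s['time_s'],s['position'],s['opening'])
a=p[200:330,160:340];cv2.imwrite('pics/w3c.png',cv2.resize(a,None,fx=4,fy=4))
```

```text
213 222 [ 68 105 140] 0.19237563 [[ 0.533 -0.332  0.04 ]]
213 230 [ 71 107 143] 0.19227621 [[ 0.534 -0.337  0.041]]
213 238 [49 48 42] 0.09068182 [[ 0.54  -0.298  0.136]]
213 246 [40 38 43] 0.084249236 [[ 0.541 -0.298  0.143]]
213 254 [48 47 39] 0.07995901 [[ 0.541 -0.298  0.147]]
213 262 [45 49 47] 0.07585441 [[ 0.542 -0.298  0.152]]
213 270 [50 46 47] 0.07775762 [[ 0.542 -0.301  0.15 ]]
213 278 [48 45 45] 0.07797381 [[ 0.542 -0.303  0.151]]
213 286 [48 48 44] 0.07946177 [[ 0.542 -0.306  0.15 ]]
213 294 [43 44 44] 0.079646684 [[ 0.543 -0.309  0.151]]
218 222 [ 67 107 141] 0.19218233 [[ 0.536 -0.331  0.04 ]]
218 230 [ 70 108 143] 0.19209243 [[ 0.537 -0.336  0.041]]
218 238 [44 46 41] 0.090343915 [[ 0.541 -0.298  0.136]]
218 246 [40 37 36] 0.08370982 [[ 0.542 -0.297  0.143]]
218 254 [47 44 43] 0.0788128 [[ 0.542 -0.297  0.148]]
218 262 [42 42 41] 0.077444136 [[ 0.543 -0.298  0.15 ]]
218 270 [48 43 43] 0.07762667 [[ 0.543 -0.301  0.151]]
218 278 [48 44 46] 0.07787953 [[ 0.543 -0.303  0.151]]
218 286 [47 47 45] 0.078944825 [[ 0.544 -0.306  0.151]]
218 294 [48 44 44] 0.07927528 [[ 0.544 -0.308  0.151]]
222 222 [ 70 102 136] 0.19169608 [[ 0.539 -0.331  0.04 ]]
222 230 [ 72 107 136] 0.19249377 [[ 0.539 -0.336  0.041]]
222 238 [33 30 29] 0.09030735 [[ 0.543 -0.297  0.136]]
222 246 [45 34 41] 0.08400502 [[ 0.543 -0.297  0.143]]
222 254 [39 41 38] 0.080758676 [[ 0.543 -0.298  0.147]]
222 262 [37 43 38] 0.0773321 [[ 0.544 -0.298  0.15 ]]
222 270 [48 45 42] 0.07640058 [[ 0.544 -0.3    0.152]]
222 278 [47 42 40] 0.07767762 [[ 0.545 -0.302  0.151]]
222 286 [45 44 46] 0.078090504 [[ 0.545 -0.305  0.151]]
222 294 [47 44 43] 0.078016624 [[ 0.545 -0.307  0.152]]
5.675 [ 0.558 -0.333  0.035] 0.013336849698772092
```

View pics/w3c.png

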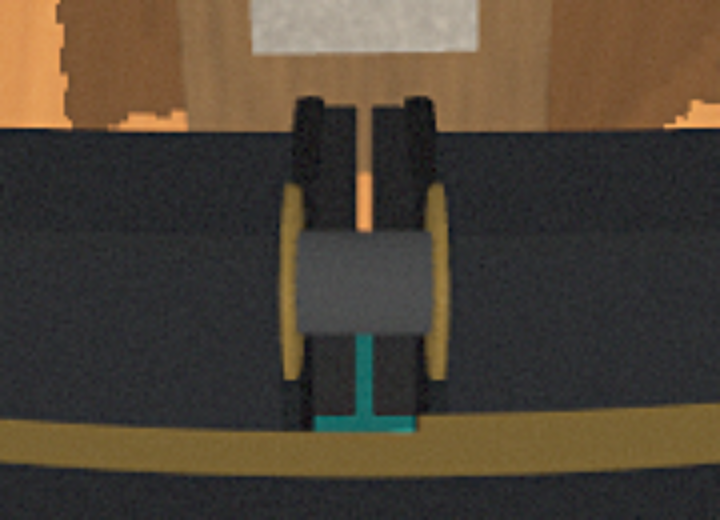

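Run:
```python
from h import *
np.set_printoptions(precision=3,suppress=True)
i=viewer.camera_info('wrist'); p,d=cap('wrist')
for u in (237,245,262):
  for v in list(range(222,258,4))+[285,300]:
    m=np.zeros(d.shape,bool);m[v,u]=1;print(u,v,d[v,u],wpts(d,m,i))
p,d=cap('scene')
# highest point by region around the gripper in scene: lowest dark points near tool
m=np.zeros(d.shape,bool);m[140:235,70:140]=1
P=pts('scene',d,m&(p.max(2)<70));k=(np.abs(P[:,0]-.558)<.06)&(np.abs(P[:,1]+.333)<.06)
print(k.sum(),np.percentile(P[k],[0,5,50,95,100],axis=0))
```

```text
237 222 0.19161975 [[ 0.548 -0.329  0.04 ]]
237 226 0.17026362 [[ 0.548 -0.323  0.061]]
237 230 0.16515175 [[ 0.548 -0.323  0.066]]
237 234 0.1590931 [[ 0.549 -0.323  0.072]]
237 238 0.15430944 [[ 0.549 -0.323  0.077]]
237 242 0.15078576 [[ 0.549 -0.324  0.081]]
237 246 0.14527655 [[ 0.549 -0.323  0.087]]
237 250 0.14022413 [[ 0.549 -0.323  0.092]]
237 254 0.13662924 [[ 0.55  -0.323  0.096]]
237 285 0.11118909 [[ 0.551 -0.323  0.122]]
237 300 0.110504605 [[ 0.552 -0.328  0.125]]
245 222 0.19171372 [[ 0.553 -0.328  0.04 ]]
245 226 0.19234648 [[ 0.554 -0.331  0.04 ]]
245 230 0.1672824 [[ 0.553 -0.324  0.064]]
245 234 0.16329764 [[ 0.553 -0.324  0.069]]
245 238 0.15713726 [[ 0.553 -0.324  0.075]]
245 242 0.15325242 [[ 0.553 -0.324  0.079]]
245 246 0.14899988 [[ 0.553 -0.324  0.084]]
245 250 0.14378351 [[ 0.553 -0.324  0.089]]
245 254 0.13991287 [[ 0.553 -0.324  0.093]]
245 285 0.12987433 [[ 0.555 -0.333  0.106]]
245 300 0.13092504 [[ 0.556 -0.341  0.107]]
262 222 0.19185677 [[ 0.564 -0.326  0.04 ]]
262 226 0.16992933 [[ 0.562 -0.321  0.061]]
262 230 0.16479075 [[ 0.562 -0.321  0.067]]
262 234 0.16118866 [[ 0.562 -0.322  0.071]]
262 238 0.15438126 [[ 0.562 -0.321  0.077]]
262 242 0.15000173 [[ 0.562 -0.321  0.082]]
262 246 0.1474113 [[ 0.562 -0.322  0.085]]
262 250 0.14457159 [[ 0.562 -0.323  0.088]]
262 254 0.1388214 [[ 0.561 -0.322  0.094]]
262 285 0.1282176 [[ 0.563 -0.331  0.107]]
262 300 0.13161644 [[ 0.564 -0.34   0.106]]
1997 [[ 0.499 -0.367  0.037]
 [ 0.53  -0.348  0.14 ]
 [ 0.581 -0.312  0.225]
 [ 0.609 -0.295  0.33 ]
 [ 0.618 -0.284  0.355]]
```

The finger depths show the real fingertips at about z = 0.058. The hand stands about 35 mm higher than the reported TCP implies, so the fingers closed above the lid and the box has not moved. I'll open, go down 35 mm more and grip.

```bash
python3 -m jog '[[1,0,0,0,0,0,-0.7],[1,0,0,0,0,0,-0.7],[1,0,0,0,0,0,-0.7],[1,0,0,0,0,0,-0.7],[1,0,0,0,0,0,-0.7],[1,0,0,0,0,0,-0.7],[1,0,0,0,0,0,-0.7],[1,0,0,0,0,0,-0.7],[1,0,0,0.012,0,0,-0.7],[1,0,0,0.024,0,0,-0.7],[1,0,0,0.035,0,0,-0.7],[1,0,0,0.035,0,0,-0.7],[0,0,0,0.035,0,0,-0.7],[0,0,0,0.035,0,0,-0.7],[0,0,0,0.035,0,0,-0.7],[0,0,0,0.035,0,0,-0.7],[0,0,0,0.035,0,0,-0.7],[0,0,0,0.035,0,0,-0.7]]'
python3 - <<'E'
from h import *
np.set_printoptions(precision=4,suppress=True)
i=viewer.camera_info('wrist'); p,d=cap('wrist')
for r in models.outline_of('wrist','index_box'):
    P=wpts(d,r['mask'],i); zt=np.percentile(P[:,2],90);T=P[abs(P[:,2]-zt)<.006]
    print(r['p'],len(P),zt,boxyaw(T),p[r['mask']].mean(0))
s=bot.read_state();print(s['time_s'],s['position'],s['force'],s['opening'],s['grasp_force'])
E
```

```text
time_s: 8.02
position: [0.5583, -0.3336, -0.0001]
tcp_rot: [[-0.186, 0.983, 0.001], [0.983, 0.186, -0.0], [-0.0, 0.0, -1.0]]
force: [0.0, 0.5, 3.1]
opening: 0.684
grasp_force: 30.0
0.78 5919 0.04050562403836278 (array([ 415.5, -345.5], dtype=float32), np.float32(172.82), np.float32(68.7), np.float32(60.6)) [151.2158 134.4097 188.817 ]
0.67 20300 0.0410120869260215 (array([ 549.6, -289.7], dtype=float32), np.float32(100.84), np.float32(92.5), np.float32(60.2)) [107.2675 137.953  163.1689]
0.58 30 0.0048972188337881055 (array([ 573.9, -395.4], dtype=float32), np.float32(21.48), np.float32(1.9), np.float32(7.6)) [ 98.7    102.2     26.8333]
8.125 [ 0.5583 -0.3335 -0.    ] [-0.4604  0.4926  3.3496] 0.6876194773366531 29.99900132417679
```

```bash
python3 -m jog '[[0,0.02,0.004,-0.002,0,0,0],[0,0.045,0.009,-0.002,0,0,0],[0,0.07,0.013,-0.002,0,0,0],[0,0.095,0.018,-0.002,0,0,0],[0,0.12,0.023,-0.002,0,0,0],[0,0.136,0.026,-0.002,0,0,0],[0,0.132,0.046,-0.002,0,0,1],[0,0.128,0.071,-0.002,0,0,2],[0,0.124,0.096,-0.002,0,0,3],[0,0.119,0.12,-0.002,0,0,4],[0,0.113,0.14,-0.002,0,0,4.6],[0,0.11,0.153,-0.002,0,0,4.6],[0,0.11,0.153,0,0,0,4.6],[0,0.11,0.153,0,0,0,4.6]]'
python3 - <<'E'
from h import *
np.set_printoptions(precision=4,suppress=True)
s=bot.read_state();print(s['time_s'],s['position'],s['tcp_rot'][:,0],s['force'],s['opening'],s['grasp_force'])
i=viewer.camera_info('wrist'); p,d=cap('wrist','w4.png')
for r in models.outline_of('wrist','index_box'):
    P=wpts(d,r['mask'],i); zt=np.percentile(P[:,2],90);T=P[abs(P[:,2]-zt)<.006]
    print(r['p'],len(P),zt,boxyaw(T),np.percentile(P[:,2],[5,95]))
for n in ['mouth','home','pointer','mark','press','draw_handle']: print(n,[(round(a['p'],2),np.round(a['xyz'],4)) for a in models.tip_of('wrist',n)])
P=wpts(d,(p.min(2)>150),i)
k=(P[:,0]>.6)&(P[:,0]<.75)&(P[:,1]>-.06)&(P[:,1]<.07)&(P[:,2]<.03);R=P[k]
m=R[:,0]>.6665-.108*R[:,1]
for q in (R[m],R[~m]): 
    t=q[q[:,2]>.007]; b=np.polyfit(t[:,1],t[:,0],1); e=t[:,0]-np.polyval(b,t[:,1]); print(len(t),b,np.percentile(e,[2,50,98]))
E
```

```text
time_s: 9.88
position: [0.687, -0.1964, -0.0008]
tcp_rot: [[-0.106, 0.994, -0.002], [0.994, 0.106, 0.0], [0.001, -0.002, -1.0]]
force: [-1.1, -0.7, -0.1]
opening: 0.045
grasp_force: 0.1
9.875 [ 0.687  -0.1964 -0.0008] [-0.1063  0.9943  0.0006] [-1.1025 -0.7055 -0.1435] 0.04548663170341701 0.13822298438753933
0.9 21453 0.04100504561362984 (array([ 640.6, -142. ], dtype=float32), np.float32(161.3), np.float32(100.2), np.float32(61.9)) [0.0389 0.0413]
mouth []
home []
pointer []
mark []
press []
draw_handle []
404 [-0.0148  0.7089] [-0.0059  0.0001  0.0058]
155 [-0.1514  0.6252] [-0.0057 -0.      0.0055]
```

View pics/w4.png

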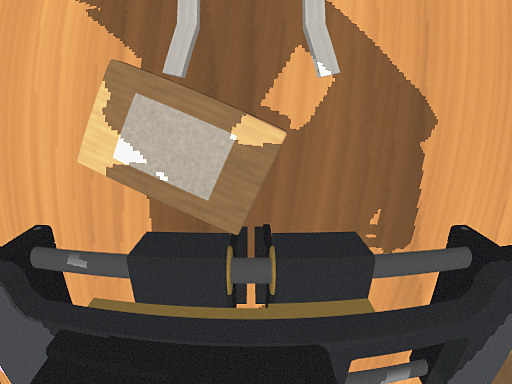

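The box slipped out of the shallow grip and now lies at (0.641, -0.142), turned 65° and still label up (picture: box at 180,145; rail flares at 180,75 and 330,75). I'll re-grip it at its centre, deeper and moving more gently.

```bash
python3 -m jog '[[0,0,0,-0.03,0,0,0],[0.3,0,0,-0.06,0,0,0],[1,0.01,-0.007,-0.07,0,0,-10],[1,0.02,-0.014,-0.08,0,0,-20],[1,0.03,-0.02,-0.08,0,0,-30],[1,0.04,-0.027,-0.08,0,0,-40],[1,0.05,-0.034,-0.08,0,0,-50],[1,0.059,-0.04,-0.08,0,0,-58],[1,0.059,-0.04,-0.08,0,0,-65.2],[1,0.059,-0.04,-0.08,0,0,-65.2],[1,0.059,-0.04,-0.08,0,0,-65.2]]'
cat > m.py <<'E'
from h import *
np.set_printoptions(precision=4,suppress=True)
s=bot.read_state();print(s['time_s'],s['position'],np.degrees(np.arctan2(*s['tcp_rot'][1::-1,0])),s['force'],s['opening'],s['grasp_force'])
i=viewer.camera_info('wrist'); p,d=cap('wrist','wl.png')
for r in models.outline_of('wrist','index_box'):
    P=wpts(d,r['mask'],i); zt=np.percentile(P[:,2],90);T=P[abs(P[:,2]-zt)<.006]
    print(round(r['p'],2),len(P),zt,boxyaw(T),p[r['mask']].mean(0))
E
python3 - <<'E'
from m import *
for n in ['mouth','home','pointer','mark','press','draw_handle']: print(n,[(round(a['p'],2),np.round(a['xyz'],4)) for a in models.tip_of('wrist',n)])
E
```

```text
time_s: 11.65
position: [0.6421, -0.1426, 0.0796]
tcp_rot: [[-0.947, 0.323, 0.0], [0.323, 0.947, -0.0], [-0.0, 0.0, -1.0]]
force: [-0.6, -1.2, 0.3]
opening: 0.98
grasp_force: 0.0
11.65 [ 0.6421 -0.1426  0.0796] 161.18236435992455 [-0.5613 -1.2387  0.2959] 0.9802421780447222 0.0
0.95 1138 0.03905863113933757 (array([ 583.1, -409.6], dtype=float32), np.float32(143.13), np.float32(50.0), np.float32(20.4)) [92.5371 97.0227 21.9991]
0.78 2095 0.034509962922537364 (array([ 429.9, -332.3], dtype=float32), np.float32(157.82), np.float32(99.6), np.float32(9.7)) [ 83.1412  70.8969 121.5979]
0.65 8850 0.041046168135521754 (array([ 638.8, -140. ], dtype=float32), np.float32(161.72), np.float32(95.5), np.float32(60.7)) [106.7541 138.9067 166.6333]
mouth []
home []
pointer []
mark [(0.52, array([0.5396, 0.1108, 0.0661]))]
press [(0.78, array([0.6536, 0.1243, 0.0002]))]
draw_handle [(0.6, array([0.5396, 0.11  , 0.0661]))]
```

View pics/wl.png

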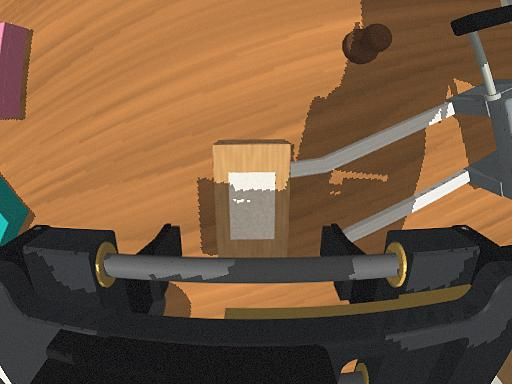

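Box at (252,200) is centred between the fingers. The near flare's end touches its corner, and the far rail starts at (350,235), below fingertip height. Going down and gripping.

```bash
python3 -m jog '[[0.88,-0.001,0,0.03,0,0,0],[0.88,-0.001,0,0.055,0,0,0],[0.88,-0.001,0,0.075,0,0,0],[0.88,-0.001,0,0.087,0,0,0],[0.88,-0.001,0,0.087,0,0,0],[0,-0.001,0,0.087,0,0,0],[0,-0.001,0,0.087,0,0,0],[0,-0.001,0,0.087,0,0,0],[0,-0.001,0,0.087,0,0,0],[0,-0.001,0,0.087,0,0,0],[0,-0.001,0,0.082,0,0,0],[0,-0.001,0,0.075,0,0,0],[0,-0.001,0,0.067,0,0,0],[0,-0.001,0,0.067,0,0,0]]'
python3 m.py
```

```text
time_s: 13.8
position: [0.6435, -0.1431, 0.0134]
tcp_rot: [[-0.947, 0.321, 0.001], [0.321, 0.947, -0.001], [-0.002, -0.0, -1.0]]
force: [-0.5, -0.4, -2.0]
opening: 0.686
grasp_force: 30.0
13.8 [ 0.6435 -0.1431  0.0134] 161.29925392129755 [-0.4697 -0.3814 -2.0342] 0.6855139543827388 29.990655365400016
```

```bash
python3 -m jog '[[0,-0.004,0,0,0,0,5],[0,-0.008,0,0,0,0,12],[0,-0.013,-0.001,0,0,0,20],[0,-0.018,-0.001,0,0,0,28],[0,-0.023,-0.002,0,0,0,36],[0,-0.028,-0.002,0,0,0,44],[0,-0.033,-0.003,0,0,0,52],[0,-0.038,-0.003,0,0,0,59],[0,-0.043,-0.003,0,0,0,63],[0,-0.043,-0.003,0,0,0,65.2],[0,-0.043,-0.003,0,0,0,65.2],[0,-0.043,-0.003,0,0,0,65.2]]'
python3 - <<'E'
from m import *
# rails: bright points at ~10mm height
P=wpts(d,np.ones(d.shape,bool),i); k=(P[:,2]>.006)&(P[:,2]<.014)&(P[:,0]>.58)&(P[:,0]<.76)&(P[:,1]>-.12)&(P[:,1]<.07)
c=p[d>0][k]; R=P[k]; u=np.nonzero(d>0); R=R
t=R[:,0]+.107*R[:,1]-.666
print(len(R),np.histogram(t,bins=np.arange(-.06,.061,.006)))
for sg in(-1,1):
    q=R[(sg*t>.026)&(sg*t<.052)&(R[:,1]>-.05)]
    b=np.polyfit(q[:,1],q[:,0],1) if len(q)>5 else None
    print(sg,len(q),b,q[:,1].min() if len(q) else 0)
E
```

```text
time_s: 15.4
position: [0.6823, -0.1593, 0.0122]
tcp_rot: [[-0.107, 0.994, -0.001], [0.994, 0.107, 0.0], [0.0, -0.001, -1.0]]
force: [0.8, -1.0, -2.3]
opening: 0.687
grasp_force: 30.0
15.4 [ 0.6823 -0.1593  0.0122] 96.12950298575562 [ 0.822  -1.034  -2.2973] 0.6871351452884388 29.990570219233632
0.96 15058 0.05962093014089819 (array([ 681. , -148.9], dtype=float32), np.float32(96.41), np.float32(86.4), np.float32(60.4)) [102.1083 132.5454 158.4788]
5286 (array([   0,  108,  716, 1163,  648,    0,    0,    0,    0,    0,    0,
          0,    0,    0,    0,  722, 1178,  653,   98,    0]), array([-0.06 , -0.054, -0.048, -0.042, -0.036, -0.03 , -0.024, -0.018,
       -0.012, -0.006, -0.   ,  0.006,  0.012,  0.018,  0.024,  0.03 ,
        0.036,  0.042,  0.048,  0.054,  0.06 ]))
-1 1056 [-0.1071  0.628 ] -0.04994806579110875
1 1306 [-0.1015  0.7039] -0.049990894244510635
```

View pics/wl.png

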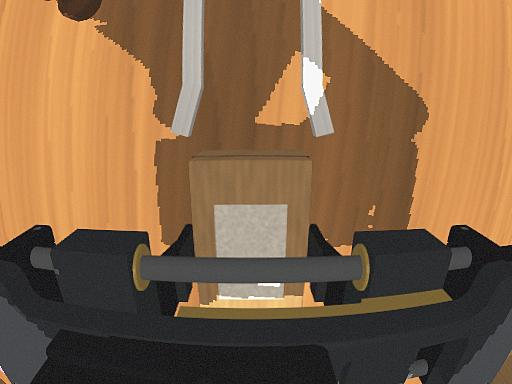

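The box is centred on the rails within 1 mm (box at 250,230; rail ends at 183,130 and 322,130). I'll lower it and slide it in until its front is under the bridge.

```bash
python3 -m jog '[[0,0,0.001,0.01,0,0,0],[0,0,0.001,0.019,0,0,0],[0,0.015,0.001,0.019,0,0,0],[0,0.03,0.001,0.019,0,0,0],[0,0.05,0.001,0.019,0,0,0],[0,0.07,0.001,0.019,0,0,0],[0,0.09,0.001,0.019,0,0,0],[0,0.11,0.001,0.019,0,0,0],[0,0.13,0.001,0.019,0,0,0],[0,0.15,0.001,0.019,0,0,0],[0,0.165,0.001,0.019,0,0,0],[0,0.18,0.001,0.019,0,0,0],[0,0.188,0.001,0.019,0,0,0],[0,0.188,0.001,0.019,0,0,0]]'
python3 m.py
```

```text
time_s: 17.25
position: [0.6636, 0.0281, -0.0065]
tcp_rot: [[-0.107, 0.994, -0.0], [0.994, 0.107, -0.0], [-0.0, -0.0, -1.0]]
force: [-0.2, -0.5, -2.8]
opening: 0.689
grasp_force: 30.0
17.25 [ 0.6636  0.0281 -0.0065] 96.14351096217587 [-0.1808 -0.4741 -2.7736] 0.6885779029572011 29.993252120912075
0.77 12055 0.04158973704900255 (array([662.6,  34.7], dtype=float32), np.float32(96.22), np.float32(77.4), np.float32(60.5)) [117.0521 147.943  173.0298]
```

```bash
python3 -m jog '[[0.9,0,0,0,0,0,0],[0.9,0,0,0,0,0,0],[0.9,0,0,0,0,0,0],[0.9,0,0,-0.03,0,0,0],[0.5,-0.005,0,-0.06,0,0,0],[0,-0.035,0,-0.065,0,0,0],[0,-0.065,0,-0.065,0,0,0],[0,-0.075,0,-0.065,0,0,0],[0,-0.075,0,-0.065,0,0,0],[0,-0.075,0,-0.065,0,0,0],[0,-0.075,0,-0.03,0,0,0],[0,-0.075,0,-0.01,0,0,0],[0,-0.075,0,-0.009,0,0,0],[0,-0.075,0,-0.009,0,0,0]]'
python3 m.py
```

```text
time_s: 19.1
position: [0.6721, -0.0467, 0.0029]
tcp_rot: [[-0.107, 0.994, 0.001], [0.994, 0.107, -0.0], [-0.0, 0.001, -1.0]]
force: [0.6, 0.3, 0.8]
opening: 0.007
grasp_force: 0.0
19.1 [ 0.6721 -0.0467  0.0029] 96.1230368921948 [0.6241 0.2696 0.798 ] 0.0067255180105267225 0.0
0.73 22100 0.04108109579622808 (array([663.3,  30.7], dtype=float32), np.float32(96.54), np.float32(100.0), np.float32(60.3)) [108.5183 137.9794 162.4551]
```

```bash
python3 -m jog '[[0,0.015,-0.001,0,0,0,0],[0,0.025,-0.001,0,0,0,0],[0,0.035,-0.001,0,0,0,0],[0,0.045,-0.001,0,0,0,0],[0,0.055,-0.001,0,0,0,0],[0,0.065,-0.001,0,0,0,0],[0,0.074,-0.001,0,0,0,0],[0,0.08,-0.001,0,0,0,0],[0,0.084,-0.001,0,0,0,0],[0,0.084,-0.001,0,0,0,0]]'
python3 m.py
```

```text
time_s: 20.45
position: [0.6614, 0.037, 0.0024]
tcp_rot: [[-0.106, 0.994, -0.001], [0.994, 0.106, 0.001], [0.001, -0.001, -1.0]]
force: [0.2, 0.3, 0.1]
opening: 0.005
grasp_force: 0.0
20.45 [0.6614 0.037  0.0024] 96.10274873446488 [0.2447 0.2824 0.0962] 0.004953948064898362 0.0
0.7 3937 0.04073082687483482 (array([659.5,  59.3], dtype=float32), np.float32(6.35), np.float32(20.7), np.float32(59.8)) [ 78.8069 117.162  153.0831]
```

```bash
python3 -m jog '[[0,0.002,0,0,0,0,0],[0,0.004,0,0,0,0,0],[0,0.004,0,0,0,0,0]]' | grep -E 'pos|force'
python3 -m jog '[[0,0.002,0,0,0,0,0],[0,0.002,0,0,0,0,0]]'| grep -E 'pos|force'
python3 -m jog '[[0,0.002,0,0,0,0,0],[0,0.002,0,0,0,0,0]]'| grep -E 'pos|force'
```

```text
position: [0.6612, 0.0406, 0.0025]
force: [-0.5, -0.5, -0.4]
grasp_force: 0.0
position: [0.6613, 0.0413, 0.0026]
force: [0.3, -5.1, -1.5]
grasp_force: 2.4
position: [0.6613, 0.0413, 0.0026]
force: [0.7, -9.7, 0.1]
grasp_force: 4.9
```

```bash
python3 -m jog '[[0,-0.015,0,0,0,0,0],[0,-0.04,0,-0.01,0,0,0],[0,-0.07,0,-0.05,0,0,0],[0,-0.1,0,-0.09,0,0,0],[0,-0.13,0,-0.1,0,0,0],[0,-0.13,0,-0.1,0,0,0]]' | grep -E 'time|pos'
python3 - <<'E'
from m import *
th=np.radians(6.05); ey=np.array([-np.sin(th),np.cos(th)]); ex=np.array([np.cos(th),np.sin(th)])
for r in models.outline_of('wrist','index_box')[:3]:
    P=wpts(d,r['mask'],i); P=P[abs(P[:,2]-.041)<.004]; a=P[:,:2]-[.6555,.1036]
    print('box in home frame y',np.percentile(a@ey,[1,99]),'x',np.percentile(a@ex,[2,98]),np.mean(a@ex))
A=wpts(d,np.ones(d.shape,bool),i); a=A[:,:2]-[.6555,.1036]; X,Y=a@ex,a@ey
k=(A[:,2]>.08)&(A[:,2]<.096)&(abs(X)<.06)&(Y>-.04)&(Y<.08)
print('bridge top',k.sum(),np.percentile(Y[k],[1,99]),np.percentile(X[k],[1,99]),np.median(A[k,2]))
for n in ['home','pointer','mark','press','draw_handle','mouth']: print(n,[(round(b['p'],2),np.round(b['xyz'],4)) for b in models.tip_of('wrist',n)])
E
```

```text
time_s: 22.18
position: [0.6764, -0.0886, 0.1051]
22.175 [ 0.6764 -0.0886  0.1051] 95.85691512769218 [-0.7409  0.1291 -0.6422] 0.005101139423584078 0.0
0.78 3112 0.041072574993897784 (array([658.5,  69.3], dtype=float32), np.float32(6.1), np.float32(34.3), np.float32(60.2)) [ 79.8618 108.9821 135.0505]
box in home frame y [-0.0511 -0.0185] x [-0.0288  0.0282] -0.0005128141913458913Traceback (most recent call last):
  File "<stdin>", line 8, in <module>
    return _quantile_unchecked(
        a, q, axis, out, overwrite_input, method, keepdims, weights)
    return _ureduce(a,
                    func=_quantile_ureduce_func,
    ...<5 lines>...
                    overwrite_input=overwrite_input,
                    method=method)
    r = func(a, **kwargs)
    result = _quantile(arr,
                       quantiles=q,
    ...<2 lines>...
                       out=out,
                       weights=wgt)
    slices_having_nans = np.isnan(arr[-1, ...])
                                  ~~~^^^^^^^^^
IndexError: index -1 is out of bounds for axis 0 with size 0
```

```bash
cat > q.py <<'E'
from h import *
np.set_printoptions(precision=4,suppress=True)
th=np.radians(6.05); ey=np.array([-np.sin(th),np.cos(th)]); ex=np.array([np.cos(th),np.sin(th)]); O=np.array([.6555,.1036])-.0*ey
def fr(P): a=np.atleast_2d(P)[:,:2]-O; return a@ex,a@ey-.02   # press frame
for c in ['scene','top']:
    p,d=cap(c)
    A=pts(c,d,np.ones(d.shape,bool)); X,Y=fr(A); Z=A[:,2]
    def rep(n,k):
        print(c,n,k.sum(), *( (np.percentile(X[k],[3,97]),np.percentile(Y[k],[3,97]),np.median(Z[k])) if k.sum() else ()))
    rep('bridge',(Z>.082)&(Z<.095)&(abs(X)<.07)&(abs(Y)<.07))
    rep('lid',(Z>.036)&(Z<.046)&(abs(X)<.026)&(Y>-.12)&(Y<.0))
    rep('bar',(Z>.079)&(Z<.09)&(X<-.09)&(X>-.14)&(abs(Y)<.045))
    rep('clip',(Z>.064)&(Z<.09)&(X<-.135)&(X>-.19)&(Y>.045)&(Y<.075))
    rep('ptr',(Z>.07)&(Z<.09)&(X<-.095)&(X>-.125)&(Y>.046)&(Y<.075))
    for n in ['pointer','mark','draw_handle','home','press','index_box']:
        for b in models.tip_of(c,n)[:2]: print(c,n,round(b['p'],2),np.round(b['xyz'],4),'press',np.round(np.hstack(fr(b['xyz'])),4))
print(bot.read_state()['time_s'])
E
python3 q.py
```

```text
scene bridge 1172 [-0.0421  0.0464] [-0.039   0.0361] 0.0869668834596879
scene lid 242 [-0.0251  0.024 ] [-0.0704 -0.0396] 0.03906213677334214
scene bar 156 [-0.1167 -0.1037] [-0.0389  0.0378] 0.0824401926594277
scene clip 19 [-0.1599 -0.1544] [0.0536 0.0641] 0.07261549537828205
scene ptr 5 [-0.1111 -0.11  ] [0.0477 0.0527] 0.07987637467104436
scene pointer 0.58 [0.5332 0.166  0.077 ] press [-0.115   0.0549]
scene mark 0.56 [0.4908 0.1636 0.0768] press [-0.1575  0.057 ]
scene mark 0.54 [0.5316 0.1649 0.0757] press [-0.1167  0.054 ]
scene draw_handle 0.83 [0.5407 0.1083 0.0664] press [-0.1137 -0.0032]
scene draw_handle 0.35 [ 0.6574  0.1047 -0.0018] press [ 0.002  -0.0191]
scene home 0.96 [ 0.6533  0.1077 -0.0038] press [-0.0018 -0.0157]
scene press 0.71 [0.6535 0.1261 0.004 ] press [0.0004 0.0026]
scene index_box 0.77 [ 0.4169 -0.3533 -0.0051] press [-0.2854 -0.4492]
scene index_box 0.65 [ 0.6544  0.1001 -0.0003] press [-0.0015 -0.0234]
top bridge 1073 [-0.0464  0.0422] [-0.0416  0.0332] 0.08777216339113414
top lid 206 [-0.0247  0.0233] [-0.0732 -0.0436] 0.039795233925408846
top bar 0
top clip 0
top ptr 0
top draw_handle 0.6 [0.5445 0.1103 0.0654] press [-0.1097 -0.0016]
top home 0.8 [0.6551 0.1026 0.0015] press [-0.0005 -0.021 ]
top press 0.55 [0.6541 0.1204 0.0028] press [ 0.0004 -0.0031]
top index_box 0.71 [ 0.6539  0.1024 -0.0008] press [-0.0017 -0.021 ]
top index_box 0.7 [ 0.4136 -0.3629  0.0006] press [-0.2897 -0.4584]
23.025
```

The box is home: its protrusion is about 31 mm, it met the stop at 10 N, and its x offset is under 1 mm. Next I'm going above the handle to measure the pointer and mark close up.

```bash
python3 -m jog '[[0.46,0.02,-0.01,0,0,0,0],[0.46,0.05,-0.027,0,0,0,0],[0.46,0.09,-0.048,0,0,0,0],[0.46,0.13,-0.07,0,0,0,0],[0.46,0.17,-0.092,0,0,0,0],[0.46,0.2,-0.108,0,0,0,0],[0.46,0.209,-0.1125,0,0,0,0],[0.46,0.209,-0.1125,0,0,0,0]]' | grep -E 'time|pos|open'
cat > w.py <<'E'
from h import *
import sys
np.set_printoptions(precision=4,suppress=True)
th=np.radians(6.05); ey=np.array([-np.sin(th),np.cos(th)]); ex=np.array([np.cos(th),np.sin(th)]); O=np.array([.6534,.1235])
def fr(P): a=np.atleast_2d(P)[:,:2]-O; return a@ex,a@ey
s=bot.read_state(); print(s['time_s'],'tcp press',np.hstack(fr(s['position'])),s['position'][2],s['force'],s['opening'],s['grasp_force'])
i=viewer.camera_info('wrist');p,d=cap('wrist','w_%d.png'%(s['time_s']*1000))
A=wpts(d,np.ones(d.shape,bool),i);X,Y=fr(A);Z=A[:,2]
def rep(n,k):
    print(n,k.sum(), *( (np.percentile(X[k],[2,50,98]),np.percentile(Y[k],[2,98]),np.percentile(Z[k],[5,50,95])) if k.sum() else ()))
rep('bar',(Z>.078)&(Z<.09)&(X<-.09)&(X>-.2)&(Y>.014)&(Y<.042))
rep('clip',(Z>.063)&(Z<.077)&(X<-.135)&(X>-.19)&(Y>.048)&(Y<.072))
rep('tab',(Z>.077)&(Z<.084)&(X<-.135)&(X>-.19)&(Y>.052)&(Y<.072))
rep('ptr',(Z>.07)&(Z<.084)&(X<-.095)&(X>-.17)&(Y>.045)&(Y<.052))
for n in ['pointer','mark','draw_handle']:
    for b in models.tip_of('wrist',n)[:2]: print(n,round(b['p'],2),np.hstack(fr(b['xyz'])),b['xyz'][2])
E
python3 w.py
```

```text
time_s: 24.02
position: [0.5412, 0.1111, 0.1028]
opening: 0.457
24.025 tcp press [-0.1129 -0.0005] 0.10280877779545781 [ 0.586  -0.5527 -0.4086] 0.45657659637550574 0.0
bar 742 [-0.1194 -0.1128 -0.1064] [0.0147 0.0409] [0.0812 0.0836 0.0848]
clip 103 [-0.1639 -0.1593 -0.156 ] [0.0537 0.0654] [0.0631 0.0659 0.0762]
tab 79 [-0.1626 -0.1607 -0.1594] [0.0541 0.064 ] [0.0778 0.0807 0.0819]
ptr 44 [-0.1143 -0.1129 -0.1115] [0.0451 0.0515] [0.0798 0.0811 0.0816]
pointer 0.57 [-0.1113  0.055 ] 0.0801
mark 0.74 [-0.1572  0.0596] 0.0818
draw_handle 0.76 [-0.1127 -0.0029] 0.0637
```

```bash
python3 -m jog '[[0.46,0,0,0.02,0,0,0],[0.46,0,0,0.04,0,0,0],[0.46,0,0,0.06,0,0,0],[0.46,0,0,0.072,0,0,0],[0.46,0,0,0.072,0,0,0],[0,0,0,0.072,0,0,0],[0,0,0,0.072,0,0,0],[0,0,0,0.072,0,0,0],[0,0,0,0.072,0,0,0],[0,0,0,0.072,0,0,0]]' | grep -E 'time|pos|open|force'
python3 w.py
```

```text
time_s: 25.48
position: [0.5416, 0.1111, 0.0311]
force: [1.2, 1.1, 2.2]
opening: 0.161
grasp_force: 30.0
25.475 tcp press [-0.1125 -0.0005] 0.031087370506681263 [1.1649 1.0853 2.2122] 0.16064215602409757 30.00200101174414
bar 1607 [-0.1196 -0.1132 -0.1063] [0.0146 0.0408] [0.0811 0.0836 0.0848]
clip 282 [-0.1635 -0.1594 -0.1562] [0.0529 0.0658] [0.0631 0.0664 0.0762]
tab 183 [-0.1625 -0.1604 -0.1592] [0.0538 0.0638] [0.0779 0.0807 0.0819]
ptr 89 [-0.1141 -0.1127 -0.1118] [0.0451 0.0518] [0.0801 0.081  0.0818]
pointer 0.7 [-0.1113  0.0541] 0.0831
mark 0.71 [-0.1585  0.0555] 0.0781
draw_handle 0.76 [-0.1142  0.0009] 0.0659
```

```bash
python3 -m jog '[[0,0,-0.004,0,0,0,0],[0,0,-0.01,0,0,0,0],[0,0,-0.016,0,0,0,0],[0,0,-0.022,0,0,0,0],[0,0,-0.028,0,0,0,0],[0,0,-0.034,0,0,0,0],[0,0,-0.039,0,0,0,0],[0,0,-0.043,0,0,0,0],[0,0,-0.046,0,0,0,0],[0,0,-0.0475,0,0,0,0],[0,0,-0.0475,0,0,0,0],[0,0,-0.0475,0,0,0,0]]' | grep -E 'time|pos|open|force'
python3 w.py
```

```text
time_s: 27.18
position: [0.4988, 0.1065, 0.0311]
force: [10.0, 4.6, -2.5]
opening: 0.16
grasp_force: 30.1
27.175 tcp press [-0.1555 -0.0006] 0.031080858658407984 [10.0447  4.5789 -2.4585] 0.15985939911117986 30.135164950042963
bar 1606 [-0.1628 -0.1561 -0.1494] [0.0146 0.0407] [0.0811 0.0836 0.0847]
clip 219 [-0.1661 -0.1595 -0.1564] [0.0524 0.0659] [0.0631 0.0635 0.0706]
tab 174 [-0.1625 -0.1611 -0.1554] [0.0522 0.0637] [0.0798 0.0809 0.082 ]
ptr 89 [-0.1575 -0.1566 -0.1552] [0.0451 0.0517] [0.0799 0.081  0.0819]
pointer 0.58 [-0.1525  0.0541] 0.0822
mark 0.84 [-0.1583  0.0575] 0.0807
draw_handle 0.83 [-0.1565 -0.0009] 0.0671
```

```bash
python3 -m jog '[[0,0,-0.002,0,0,0,0],[0,0,-0.004,0,0,0,0],[0,0,-0.0045,0,0,0,0],[0,0,-0.0045,0,0,0,0],[0,0,-0.0045,0,0,0,0],[0,0,-0.0045,0,0,0,0]]' | grep -E 'time|pos|open|force'
python3 w.py; sed -i 's/\[.6555,.1036\]/[.6555,.1036]/' q.py; python3 q.py | grep -E 'bridge|lid|index_box|^[0-9]'
```

```text
time_s: 28.12
position: [0.495, 0.1061, 0.0311]
force: [11.2, 5.0, -2.5]
opening: 0.153
grasp_force: 30.2
28.125 tcp press [-0.1593 -0.0006] 0.031103290347199178 [11.2364  4.9703 -2.452 ] 0.15281098131581425 30.165415294468403
bar 1613 [-0.1667 -0.16   -0.1533] [0.0147 0.0409] [0.0811 0.0836 0.0848]
clip 225 [-0.1659 -0.1613 -0.1561] [0.0524 0.0658] [0.063  0.0635 0.0698]
tab 154 [-0.1623 -0.1609 -0.1591] [0.0522 0.0636] [0.0798 0.081  0.082 ]
ptr 88 [-0.1614 -0.16   -0.1591] [0.0451 0.0517] [0.0799 0.081  0.0818]
pointer 0.87 [-0.1583  0.0546] 0.0815
mark 0.55 [-0.158   0.0557] 0.0817
draw_handle 0.56 [-0.1608 -0.0028] 0.0649
scene bridge 1171 [-0.0423  0.0461] [-0.039  0.036] 0.08685091843295534
scene lid 243 [-0.0249  0.0243] [-0.0702 -0.0395] 0.039350998979774676
scene index_box 0.86 [ 0.5439 -0.4427  0.0032] press [-0.1686 -0.5515]
scene index_box 0.72 [ 0.6553  0.1026 -0.0012] press [-0.0003 -0.021 ]
top bridge 1073 [-0.0461  0.0421] [-0.0415  0.0333] 0.08776821304418991
top lid 208 [-0.0248  0.0244] [-0.0732 -0.0437] 0.03983017426480029
top index_box 0.93 [ 0.5428 -0.4433 -0.001 ] press [-0.1697 -0.552 ]
top index_box 0.76 [0.6566 0.1047 0.0025] press [ 0.0012 -0.019 ]
29.025
```

The pointer (-0.1600) and the mark (-0.1605) agree within 1 mm. The grip is 30 N and the box is unmoved at home, so I'm handing in.

```bash
python3 -c "
from rig import workorder
print(workorder.hand_in())"
```

```text
the job is handed in; nothing more can be done
None
```

I handed the job in at about 29 s: the box is against the stop, and the gripper holds the handle at 30 N with its pointer within about 1 mm of the gauge clip; hand-in returned no verdict, and I could not see the pad pressing on the lid directly.

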